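# Shut the drain cock and pump up the bench air unit until its pin pops out

## Task

Charge the bench air unit: push the yellow drain-cock lever round until it stands square across its pipe against its stop (shut), and only then press the hand pump's black palm knob down and let it spring back up, again and again, until the red indicator pin has popped fully out. Finish with the knob fully up and the cock still shut. Do not touch the pin, and leave the jars and other loose things standing and lying where they are.

Things in the scene. Friction and masses are not known exactly. Their poses are not given: they have to be found in the camera images.
- air_unit: bolted-down bench air unit: base plate 10 mm thick, own y -190 to +190 mm, own x -80 to +100 mm; origin on the bench, z up, x about away from the robot. White tank along y at x -45, top 71 mm above the bench. At x +35: hand pump (y +125), brass indicator with pin (y +20), drain cock (y -92). Under the cock's lever nothing is higher than 74 mm but its 12 mm stem
- pump (a joint): travel of the pump's spring plunger, m: 0 = knob up, 0.025 = fully down (hard stop). 7 N starts it, 12 N takes it down, 15 N is ample; let go, it springs back up in under 0.3 s. Each downward stroke adds air by its length, the return none. 4 to 8 full strokes are needed, the count is not known beforehand. Strokes up to 0.3 m/s count
- pump_top (a point): centre of the top of the pump's black mushroom palm knob (50 mm diameter, top nearly flat over 20 mm); 155 mm above the bench when up; moves with the knob, which goes straight down
- cock (a joint): angle of the drain cock's lever, rad: 0 = along its pipe (open), pointing to the unit's -y; it turns anticlockwise seen from above to 1.571 = square across the pipe (shut, hard stop), pointing to the unit's +x. Starts between 0 and 0.4. Stays where it is left; about 2 N at the tip turns it
- cock_pivot (a point): on the vertical pivot axis of the drain cock's lever, at the lever's mid-height, 101 mm above the bench; fixed to the unit and has its axes
- cock_tip (a point): on top of the drain cock's yellow lever, 60 mm from the pivot axis (the lever ends 72 mm from it); lever 14 mm wide, 13 mm tall, its underside 95 mm and its top 108 mm above the bench; moves with the lever
- pin (a joint): how far the red indicator pin stands out, m: 0 = flush, 0.015 = fully out (stop), negative = still hidden in its housing (starts 4 to 15 mm below flush). A full stroke lifts it 4 to 4.5 mm, so it shows only in the last three or four strokes; it stays where it has come to. Once it is fully out a relief valve lets further strokes pass without effect, so one more does no harm
- pin_tip (a point): centre of the top of the red indicator pin (12 mm diameter), which rises upright out of the brass housing (22 mm diameter, top 92 mm above the bench): hidden inside it at the start, 109 mm above the bench when fully out
- jar_grey: loose round clear jar, 72 mm diameter, 78 mm tall, white lid, grey plastic parts inside; origin under its centre
- jar_blue: loose round clear jar, 72 mm diameter, 78 mm tall, white lid, blue plastic parts inside; origin under its centre
- jar_brass: loose round clear jar, 72 mm diameter, 78 mm tall, white lid, brass fittings inside; origin under its centre
- wrench: loose steel open-end wrench, 150 mm long, lying on the bench along its own x axis, in front of the base plate (robot side)
- tape_roll: loose white roll of thread-seal tape, ring of 52 mm outer diameter, 13 mm tall, lying flat; origin under its centre
- fitting: loose brass pipe fitting, 26 mm diameter, 32 mm tall, standing on the base plate; origin under its centre
- suction_cup: loose orange bellows suction cup with aluminium stud, 40 mm diameter, 36 mm tall, standing on the bench; origin under its centre
- block_green: loose green block, 45 x 22 x 22 mm, lying on the base plate; origin under its centre

How it is judged:
By the outcome, as a careful person would: the job done as asked, in the order asked, and still so for the second after the job is handed in, with the robot touching nothing.
It also fails if it takes over 51 s, if anything falls off the work surface, if the arm or the gripper's body presses on something with over 40 N, if the wrist force passes 120 N, or if a joint passes its speed limit or range.

## Robot

A 7-joint arm with a two-finger parallel gripper is mounted at the origin on the work surface. World frame = base frame: x ahead of the robot, y to its left, z up, the work surface at z = 0. Lengths are in m, angles in rad, forces in N, time in s.
With the tool pointing down it reaches from about 0.425 to 0.925 m from the base axis. Payload 6.8 kg.
Tool frame: the origin (TCP) lies on the front face of the gripper's body, between the roots of the fingers; the fingertips stand 73 mm ahead of it and the grasp point (between the pads) lies 54 mm ahead of it (env.nose_length is the distance from the TCP to the fingertips, in m); z points along the fingers, y is the direction in which the jaws open and shut (so a half turn about z gives the same grasp; the last joint's range is limited). The gripper opens to 85 mm and grips with 20 to 120 N. Pads are 22 mm wide; open, the fingers measure 114 mm over their backs; the gripper's body (76 mm by 85 mm) begins 54 mm behind the grasp point. The pads swing forward as they close: fully open they stand 13 mm farther back than shut.
Start: joints at [1.078, 0.477, 0.022, 1.555, -0.011, 1.109, -0.083], TCP at [0.253, -0.626, 0.304] pointing down, gripper open.
Joint ranges: [-2.96, 2.96], [-0.34, 2.1], [-1.41, 1.46], [0.24, 2.44], [-1.37, 4.51], [0.17, 1.92], [-2.96, 2.96]. Speed limits (rad/s): [2.39, 2.39, 3.14, 3.14, 3.14, 3.14, 3.14].

## Interface

Orientations are given as a unit quaternion [w, x, y, z].
In Python, from cell import env, kin, camera, calibration, job gives the robot as it stands. The module is installed in compiled form; this text tells all that it offers. Calls block until the motion is done:
- env.reach(position, orientation): joint-space move of the TCP to a pose.
- env.movel(position, velocity=0.15, rot=None, stop_force=None): straight line of the TCP; rot=None keeps the orientation; velocity is the mean speed in m/s. With stop_force (N) it stops when the force on the tool has changed by that much, and returns True; else False.
- env.goto_joints(angles): joint-space move.
- env.grip(opening, f_grip=None): finger opening in m; f_grip is the grip in N (None keeps the last); returns when the fingers have stopped.
- env.dwell(seconds).
- kin.inverse_kinematics(position, orientation): joint angles nearest the present ones, or None.
- env.get_state(): the state.
- camera(name): name is "scene" or "top"; returns (picture, depth): 480x640x3 uint8, blue, green, red; 480x640 float32, m along the optical axis (not along the pixel's ray), 0 where there is no reading.
- calibration(name): a dict with "fx", "fy", "cx", "cy" (pixels), "rvec" (rotation vector, rad) and "tvec" (3), from world to camera coordinates, as OpenCV has them. Camera axes: x right, y down, z forward; pixel columns grow to the right and rows downward; lengths in m; the calibration is good to about 2 mm. A picture is of the moment at which its call begins. calibration takes no time and is no camera call.
A pose or a line that the arm cannot do raises env.PlanningError and nothing moves.
- job.job_done(): hands the job in, once; it reports no verdict.
The state is a dict: "time": time; "qpos": joint angles; "joint_velocities": joint speeds; "joint_torque": joint torques, N m; "tcp_pos": TCP position; "orientation": TCP orientation; "force": force on the tool from outside, world axes, zero at the start; "torque": the same for the moment, N m; "opening": finger opening in m.
Only numpy, scipy, OpenCV 4.12 (cv2) and the standard library are available. Lean on these libraries where they do the work, as an engineer would, in place of code of your own. Each camera call takes 0.05 s, during which the arm holds its last target. There are 200 camera calls.

## Working session

There is one attempt and no reset: what is moved stays moved. The work goes in short steps, each a Python script; the robot and the scene stay as the last script left them, time stands still between calls to the robot, and variables do not carry over. Pictures are saved under pics/ and viewed, about 8 in all and at most 12, crops included, and the job is handed in when it is done.

```bash
mkdir -p pics; python3 - <<'E'
from cell import env,camera,calibration
import cv2,numpy as np
for n in("top","scene"):
    p,d=camera(n); cv2.imwrite(f"pics/{n}0.png",p); np.save(f"pics/{n}0.npy",d)
    c=calibration(n); R=cv2.Rodrigues(np.array(c["rvec"],float))[0]
    print(n,c,"eye",-R.T@np.array(c["tvec"]))
s=env.get_state(); print(s["time"],s["tcp_pos"],s["orientation"],s["opening"],env.nose_length)
E
```

```text
top {'fx': 473.2645025145782, 'fy': 473.2645025145782, 'cx': 321.7191695463795, 'cy': 234.36399335923556, 'rvec': array([ 2.15244571, -2.12586526,  0.15358711]), 'tvec': array([0.07070476, 0.57947284, 1.13128714])} eye [0.40158248 0.067591   1.20613495]
scene {'fx': 625.0270433610012, 'fy': 625.0270433610012, 'cx': 324.26338153084293, 'cy': 237.83640448287912, 'rvec': array([ 0.90376165,  2.31397441, -1.23176808]), 'tvec': array([ 0.34687067, -0.15407255,  1.50638065])} eye [1.18336404 0.7281287  0.6947794 ]
0.1 [ 0.25322122 -0.62525322  0.30301735] [-8.07467976e-04  9.81547515e-01  1.91216569e-01 -2.19180072e-04] 0.0852095129491293 0.0726
```

View pics/top0.png

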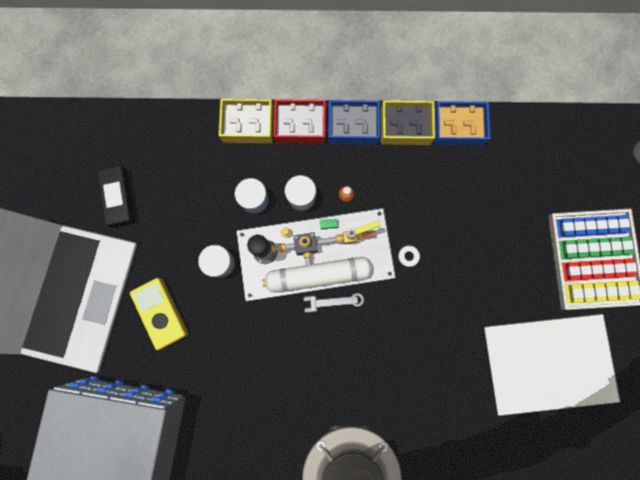

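View pics/scene0.png

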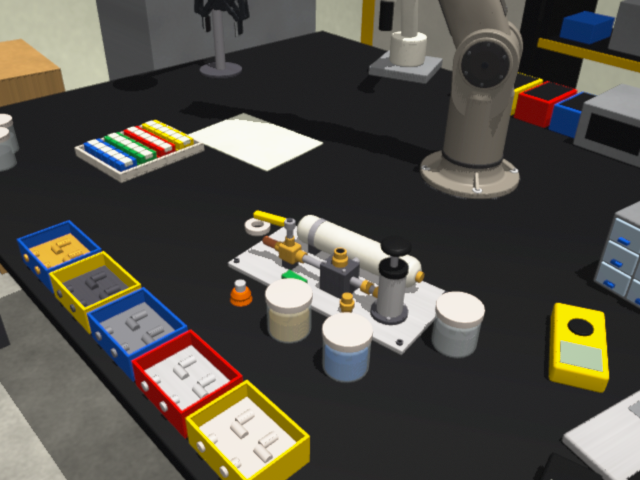

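The top view shows the unit with its plate corners near (237,230), (384,209), (395,279) and (247,300). The knob is at (260,245), the indicator at (306,241), and the yellow lever runs from (350,236) to (380,222). The jars stand around the pump, clear of the cock. In the scene view the indicator at (340,255) and the knob at (396,245) are both visible.

```bash
cat > h.py <<'E'
import cv2,numpy as np
from cell import env,kin,camera,calibration,job
def cal(n):
    c=calibration(n); return np.array([[c["fx"],0,c["cx"]],[0,c["fy"],c["cy"]],[0,0,1]]),cv2.Rodrigues(np.array(c["rvec"],float))[0],np.array(c["tvec"],float)
def ray(n,uv,z):
    K,R,t=cal(n); e=-R.T@t; d=R.T@np.linalg.inv(K)@np.array([uv[0],uv[1],1.]); return e+d*(z-e[2])/d[2]
def proj(n,P):
    K,R,t=cal(n); p=K@(R@np.asarray(P)+t); return p[:2]/p[2]
def blobs(m,amin):
    k,l,s,c=cv2.connectedComponentsWithStats(m.astype(np.uint8))
    return [(l==i,s[i],c[i]) for i in range(1,k) if s[i][4]>=amin]
def yellow(p):
    h=cv2.cvtColor(p,cv2.COLOR_BGR2HSV); return (abs(h[...,0].astype(int)-28)<6)&(h[...,1]>190)&(h[...,2]>110)
E
python3 - <<'E'
from h import *
p=cv2.imread("pics/top0.png"); q=cv2.imread("pics/scene0.png")
m=cv2.inRange(p,(120,120,120),(255,255,255)); m[:205]=0;m[305:]=0;m[:,:236]=0;m[:,398:]=0
b=max(blobs(m,500),key=lambda b:b[1][4])[0].astype(np.uint8)
r=cv2.minAreaRect(cv2.findContours(b,0,2)[0][0]); C=cv2.boxPoints(r)
W=np.array([ray("top",c,.01) for c in C]); print(r,"\n",C,"\n",W.round(4))
k=cv2.inRange(p,(0,0,0),(40,40,40)); k=k[225:265,240:285]; 
for n,im,w,z in(("top",p,(345,215,390,245),.108),("scene",q,(240,200,300,235),.108)):
    y=yellow(im); M=np.zeros_like(y); M[w[1]:w[3],w[0]:w[2]]=y[w[1]:w[3],w[0]:w[2]]
    for bl in blobs(M,15):
        ys,xs=np.nonzero(bl[0]); pts=np.c_[xs,ys].astype(np.float32); R=cv2.minAreaRect(pts)
        print(n,bl[1],R,[ray(n,c,z).round(4)[:2].tolist() for c in cv2.boxPoints(R)])
cv2.imwrite("pics/crop1.png",np.hstack([cv2.resize(p[195:310,230:400],None,fx=2.3,fy=2.3,interpolation=2),cv2.resize(p[215:255,335:395],(390,264),interpolation=2)[:264]]) if 0 else cv2.resize(p[195:310,230:400],None,fx=4.6,fy=4.6,interpolation=cv2.INTER_CUBIC))
E
```

```text
((314.693603515625, 254.00863647460938), (71.3908462524414, 151.60101318359375), 81.25383758544922) 
 [[234.34679 230.25429]
 [384.18494 207.20227]
 [395.0404  277.763  ]
 [245.20227 300.815  ]] 
 [[ 0.5917  0.3023  0.01  ]
 [ 0.6565 -0.0818  0.01  ]
 [ 0.4754 -0.1079  0.01  ]
 [ 0.413   0.2678  0.01  ]]
scene [253 210  33  16 272] ((268.4770812988281, 217.38253784179688), (32.17079544067383, 9.046363830566406), 15.5241117477417) [[0.617, -0.0431], [0.5951, -0.0642], [0.5721, -0.004], [0.5941, 0.0153]]
```

View pics/crop1.png

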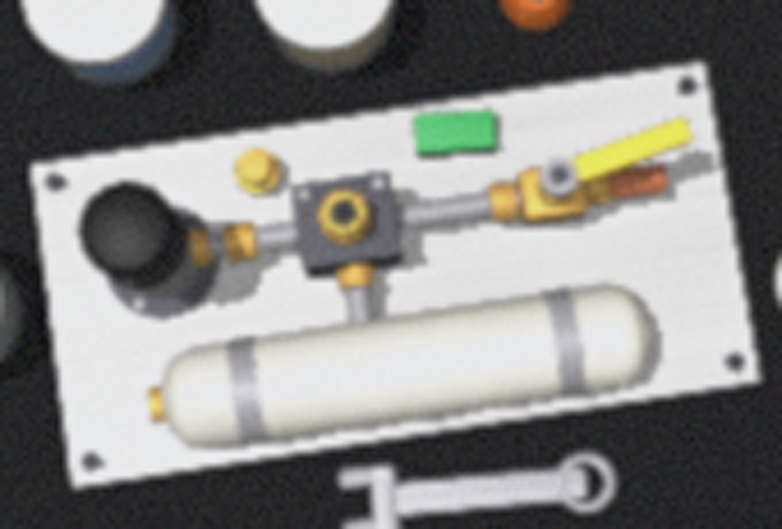

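The crop gives plate corners at crop (32,163), (706,64), (759,381) and (72,487), the knob at (128,232), the stem at (561,176) and the lever end at (688,130). The block and fitting are clear of the lever's sweep. I'll fit the unit pose from these points.

```bash
cat >> h.py <<'E'
def fit():
    f=lambda u,v,z: ray("top",(230+u/4.6,195+v/4.6),z)[:2]
    U=np.array([[.1,.19],[.1,-.19],[-.08,-.19],[-.08,.19],[.035,.125],[.035,-.092]])
    W=np.array([f(32,163,.01),f(706,64,.01),f(759,381,.01),f(72,487,.01),f(128,232,.155),f(561,176,.112)])
    A=U-U.mean(0);B=W-W.mean(0); a=np.arctan2((A[:,0]*B[:,1]-A[:,1]*B[:,0]).sum(),(A*B).sum())
    R=np.array([[np.cos(a),-np.sin(a)],[np.sin(a),np.cos(a)]]); t=W.mean(0)-R@U.mean(0)
    return a,R,t,W-(U@R.T+t),f(688,130,.108)
A,R2,T,RES,LE=fit()
def u2w(x,y,z): return np.r_[R2@[x,y]+T,z]
PIV=u2w(.035,-.092,.101)[:2]; KN=u2w(.035,.125,.155)
def quat(yaw): # tool down; jaw axis y turned by yaw
    return np.array([0,np.cos(yaw/2),np.sin(yaw/2),0.])
E
python3 - <<'E'
from h import *
print("yaw",A,"org",T,"\nres mm",(RES*1000).round(1).tolist(),"knob",KN,"piv",PIV)
d=R2.T@(LE-PIV); print("lever end unit",d,"angle",np.arctan2(d[0],-d[1]),np.hypot(*d))
print("scene reproj knob",proj("scene",KN),"piv",proj("scene",np.r_[PIV,.108]))
print("quat now",env.get_state()["orientation"])
for yaw in(A,A+np.pi/2,A-np.pi/2,A+np.pi,2*np.arctan2(.191,.981)):
    o=[]
    for P in(KN+[0,0,.09],u2w(.0,-.16,.18),u2w(.09,-.115,.16)):
        q=kin.inverse_kinematics(P,quat(yaw)); o.append(None if q is None else np.round(q,2).tolist())
    print(round(yaw,2),o)
E
```

```text
yaw 0.1628871865692013 org [0.52246381 0.09173365] 
res mm [[1.0, 0.1], [-0.0, -0.5], [0.9, 0.9], [0.2, 0.4], [-1.9, -1.0], [-0.3, -0.0]] knob [0.53672954 0.22075493 0.155     ] piv [0.57191996 0.00662731]
lever end unit [ 0.01407012 -0.06827741] angle 0.20322798445578097 0.06971207536418683
scene reproj knob [395.32825986 240.46196165] piv [289.17483658 219.64829874]
quat now [-8.07467976e-04  9.81547515e-01  1.91216569e-01 -2.19180072e-04]
0.16 [[0.03, 0.47, -0.68, 1.81, 0.35, 0.99, -2.21], [0.2, 0.44, -0.25, 1.95, 0.15, 0.77, -1.54], [0.09, 0.58, -0.24, 1.77, 0.18, 0.82, -1.64]]
1.73 [[0.24, 0.59, -1.01, 1.8, 0.56, 1.08, -0.81], [0.42, 0.48, -0.53, 1.93, 0.33, 0.81, -0.12], [0.33, 0.63, -0.57, 1.75, 0.43, 0.88, -0.27]]
-1.41 [[0.33, 0.68, -1.18, 1.79, 0.69, 1.16, 2.23], [-0.06, 0.43, 0.09, 1.96, -0.05, 0.75, -2.92], [-0.84, 1.02, 1.26, 1.83, -1.07, 1.17, -2.18]]
3.3 [[0.32, 0.66, -1.15, 1.79, 0.67, 1.14, 0.68], [0.55, 0.53, -0.7, 1.92, 0.45, 0.85, 1.35], [0.41, 0.67, -0.7, 1.75, 0.52, 0.92, 1.23]]
0.38 [[0.07, 0.49, -0.74, 1.81, 0.39, 1.0, -2.02], [0.24, 0.45, -0.29, 1.94, 0.18, 0.78, -1.34], [0.12, 0.58, -0.28, 1.77, 0.21, 0.82, -1.45]]
```

```bash
cat >> h.py <<'E'
YAW=A+np.pi/2
def fing(th,r,e,z):
    x,y=r*np.array([np.sin(th),-np.cos(th)])-e*np.array([np.cos(th),np.sin(th)])
    return u2w(.035+x,-.092+y,z+env.nose_length)
E
python3 - <<'E'
from h import *
st=lambda:(lambda s:(round(s["time"],2),s["tcp_pos"].round(4).tolist(),s["force"].round(1).tolist()))(env.get_state())
env.grip(0.0,30); print(st())
env.reach(fing(.2,.053,.042,.14),quat(YAW)); print(st())
env.movel(fing(.2,.053,.042,.084),.15); print(st())
for th in(.2,.5,.8,1.1,1.35):
    print(th,env.movel(fing(th,.053,.022,.084),.10,stop_force=20),st())
print(env.movel(fing(1.9,.053,.020,.084),.05,stop_force=12)); print(st())
s=env.get_state(); u=R2.T@(s["tcp_pos"][:2]-PIV); print("unit rel pivot",u)
p,_=camera("top"); cv2.imwrite("pics/top1.png",p)
E
```

```text
(0.87, [0.2534, -0.6257, 0.3039], [-0.5, -0.6, 0.1])
(3.17, [0.5516, -0.0593, 0.2126], [-0.6, -0.5, 0.2])
(3.7, [0.5517, -0.058, 0.1568], [-0.4, -0.3, 0.8])
0.2 False (4.05, [0.5708, -0.0505, 0.1574], [-0.1, -0.6, -0.0])
0.5 False (4.38, [0.5872, -0.0488, 0.1566], [-0.9, 1.2, 0.2])
0.8 False (4.7, [0.6031, -0.0415, 0.1567], [-0.4, 0.6, -0.2])
1.1 False (5.03, [0.6162, -0.0297, 0.1568], [-0.2, -0.0, 0.5])
1.35 False (5.32, [0.6239, -0.0176, 0.1567], [0.0, 0.5, -0.5])
True
(5.79, [0.6259, -0.0007, 0.1561], [1.7, -4.2, 2.3])
unit rel pivot [ 0.0520901  -0.01594612]
```

```bash
python3 - <<'E'
from h import *
env.movel(fing(1.571,.053,.05,.084),.2)
env.movel(fing(1.571,.053,.05,.18),.3)
env.reach(KN+[0,0,.04+env.nose_length],quat(YAW))
s=env.get_state(); print(s["time"],s["tcp_pos"],s["force"])
p,_=camera("top"); q,_=camera("scene")
cv2.imwrite("pics/c2.png",np.hstack([cv2.resize(p[195:310,230:400],(400,271),interpolation=2),cv2.resize(q[190:330,230:437],(400,271),interpolation=2)]))
cv2.imwrite("pics/top2.png",p);cv2.imwrite("pics/scene2.png",q)
E
```

```text
7.6833 [0.53754058 0.21889977 0.26688085] [ 0.32295207 -0.2875453   1.28170859]
```

View pics/c2.png

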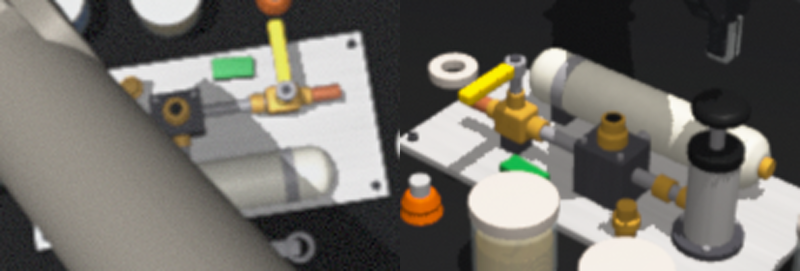

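```bash
python3 - <<'E'
from h import *
p=cv2.imread("pics/top2.png"); y=yellow(p); y[:200]=0;y[245:]=0;y[:,:335]=0;y[:,365:]=0
m=max(blobs(y,15),key=lambda b:b[1][4])[0]; v,u=np.nonzero(m)
W=np.array([ray("top",c,.108)[:2] for c in zip(u,v)]); d=np.linalg.svd(W-W.mean(0),full_matrices=False)[2][0]; d=d*np.sign(d[0]); d=R2.T@d
print("cock angle",np.arctan2(d[0],-d[1]),len(W))
f=lambda z:KN*[1,1,0]+[0,0,z+env.nose_length]
print("contact",env.movel(f(.145),.05,stop_force=4)); s=env.get_state(); print("tip z",s["tcp_pos"][2]-env.nose_length,s["force"])
hit=env.movel(f(.126),.1,stop_force=25); s=env.get_state(); print("bottom",hit,s["tcp_pos"][2]-env.nose_length,s["force"])
env.movel(f(.162),.15); env.dwell(.15)
s=env.get_state(); print(s["time"],s["tcp_pos"],s["force"])
q,_=camera("scene"); cv2.imwrite("pics/scene3.png",q)
E
```

```text
Traceback (most recent call last):
ValueError: max() iterable argument is empty
```

```bash
python3 - <<'E'
from h import *
p=cv2.imread("pics/top2.png"); h=cv2.cvtColor(p,cv2.COLOR_BGR2HSV).astype(int)
y=(abs(h[...,0]-29)<5)&(h[...,1]>110)&(h[...,2]>110); y[:200]=0;y[229:]=0;y[:,:335]=0;y[:,365:]=0
v,u=np.nonzero(y); print(len(v))
if len(v)>15:
    W=np.array([ray("top",c,.108)[:2] for c in zip(u,v)]); d=np.linalg.svd(W-W.mean(0),full_matrices=False)[2][0]; d=d*np.sign(d[0]); d=R2.T@d
    print("cock angle",np.arctan2(d[0],-d[1]))
f=lambda z:KN*[1,1,0]+[0,0,z+env.nose_length]
print("contact",env.movel(f(.145),.05,stop_force=4)); s=env.get_state(); print("tip z",s["tcp_pos"][2]-env.nose_length,s["force"])
hit=env.movel(f(.126),.1,stop_force=25); s=env.get_state(); print("bottom",hit,s["tcp_pos"][2]-env.nose_length,s["force"])
env.movel(f(.162),.15); env.dwell(.15)
s=env.get_state(); print(s["time"],s["tcp_pos"],s["force"])
q,_=camera("scene"); cv2.imwrite("pics/scene3.png",q)
E
```

```text
159
cock angle 1.591474422939006
contact True
tip z 0.1526955173473585 [ 0.57728239 -0.45033895  6.0910465 ]
bottom True 0.13029354356919365 [-3.5831364  -1.72066019  9.0595026 ]
9.3833 [0.5361864  0.22030656 0.23354936] [ 0.62303791  0.11329053 -0.23757874]
```

```bash
python3 - <<'E'
from h import *
f=lambda z:KN*[1,1,0]+[0,0,z+env.nose_length]
B,O=proj("scene",u2w(.035,.02,.092)),proj("scene",u2w(.035,.02,.109)); print("pin base/out px",B,O)
def red(q):
    h=cv2.cvtColor(q,cv2.COLOR_BGR2HSV).astype(int); m=((h[...,0]<7)|(h[...,0]>172))&(h[...,1]>140)&(h[...,2]>60)
    c=((B+O)/2).astype(int); w=m[c[1]-22:c[1]+22,c[0]-14:c[0]+14]; v,u=np.nonzero(w); return len(v),(v.min()+c[1]-22,v.max()+c[1]-22) if len(v) else None
print(red(cv2.imread("pics/scene3.png")))
for i in range(2,10):
    hit=env.movel(f(.125),.12,stop_force=30); s=env.get_state()
    env.movel(f(.162),.15); env.dwell(.15)
    q,_=camera("scene"); r=red(q); print(i,hit,round(s["tcp_pos"][2]-env.nose_length,4),s["force"].round(1),r,round(env.get_state()["time"],2))
    cv2.imwrite(f"pics/s{i}.png",q)
    if r[1] and r[1][0]<=O[1]-1: break
c=((B+O)/2).astype(int)
cv2.imwrite("pics/pin4.png",np.hstack([cv2.resize(cv2.imread(f"pics/s{k}.png")[c[1]-40:c[1]+40,c[0]-40:c[0]+40],(390,390),interpolation=2) for k in(i-1,i)]))
E
```

```text
pin base/out px [339.72394443 249.61724685] [340.07270676 241.3187418 ]
(22, (np.int64(249), np.int64(252)))
2 True 0.1302 [-3.  -1.1  9.9] (34, (np.int64(247), np.int64(252))) 10.33
3 True 0.1302 [-3.1 -1.6  8.2] (46, (np.int64(245), np.int64(252))) 11.23
4 True 0.1302 [-2.4 -0.6  8.6] (60, (np.int64(243), np.int64(252))) 12.13
5 True 0.1303 [-4.  -1.9 10.8] (67, (np.int64(241), np.int64(252))) 13.03
6 True 0.1302 [-4.5 -2.6 11.8] (68, (np.int64(241), np.int64(252))) 13.93
7 True 0.1302 [-4.4 -1.9 12. ] (67, (np.int64(241), np.int64(252))) 14.83
8 True 0.1302 [-3.5 -1.6 11. ] (67, (np.int64(241), np.int64(252))) 15.73
9 True 0.1302 [-4.  -1.8 12. ] (65, (np.int64(241), np.int64(252))) 16.63
```

View pics/pin4.png

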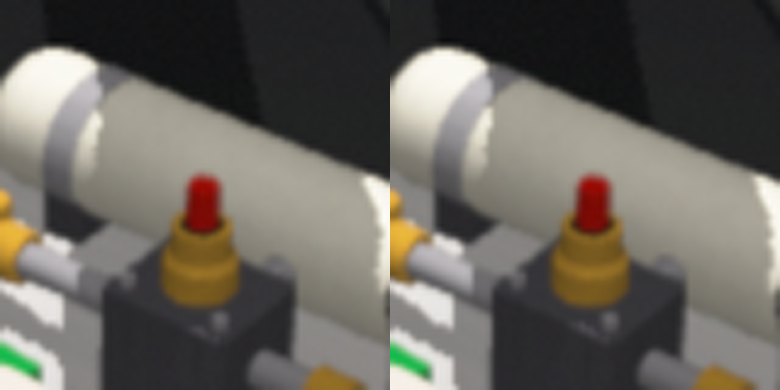

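The pin top has sat at row 241 since stroke 5, which matches the predicted fully-out row of 241.3. I'll retract, check everything again, then hand in.

```bash
python3 - <<'E'
from h import *
env.movel(KN+[0,0,.12+env.nose_length],.2)
env.reach([.35,-.5,.32],quat(YAW))
s=env.get_state(); print(s["time"],s["force"])
p,_=camera("top"); q,_=camera("scene"); cv2.imwrite("pics/top9.png",p)
h=cv2.cvtColor(p,cv2.COLOR_BGR2HSV).astype(int)
y=(abs(h[...,0]-29)<5)&(h[...,1]>110)&(h[...,2]>110); y[:200]=0;y[229:]=0;y[:,:335]=0;y[:,365:]=0
v,u=np.nonzero(y); W=np.array([ray("top",c,.108)[:2] for c in zip(u,v)]); d=np.linalg.svd(W-W.mean(0),full_matrices=False)[2][0]; d=R2.T@(d*np.sign(d[0])); print("cock",np.arctan2(d[0],-d[1]))
p0=cv2.imread("pics/top0.png"); q0=cv2.imread("pics/scene0.png")
for b in blobs((cv2.absdiff(p,p0).max(2)>60),12): print("top diff",b[1],b[2].round())
for b in blobs((cv2.absdiff(q,q0).max(2)>60),12): print("scene diff",b[1],b[2].round())
cv2.imwrite("pics/fin.png",np.hstack([cv2.resize(p[165:315,190:430],(400,250),interpolation=2),cv2.resize(q[190:390,220:500],(400,286),interpolation=2)[:250]]))
E
```

```text
19.9833 [-1.28177927  0.15945779 -0.92357216]
cock 1.591474422939006
top diff [343 203  38  34 449] [357. 222.]
top diff [373 228  12   6  46] [379. 230.]
top diff [302 238   5   5  19] [304. 240.]
top diff [579 306   9   3  14] [583. 307.]
top diff [ 520  315   92   98 3763] [576. 367.]
top diff [577 375  43  32 559] [603. 395.]
scene diff [195   0   9  14  80] [198.   6.]
scene diff [439   0  13  35  76] [444.  13.]
scene diff [245   4   3  13  22] [246.  10.]
scene diff [210  10  24  39 424] [220.  24.]
scene diff [237  14   8  20  79] [240.  22.]
scene diff [519  34   4  16  33] [521.  41.]
scene diff [504  36  11  10  16] [509.  40.]
scene diff [507  50   5  13  20] [509.  55.]
scene diff [519  57   3  15  25] [520.  65.]
scene diff [228 113  40  10 169] [247. 118.]
scene diff [ 188  123  118   20 1224] [241. 131.]
scene diff [253 210  36  36 618] [271. 226.]
scene diff [337 241   8  11  71] [340. 246.]
scene diff [248 249  19   9  57] [256. 253.]
scene diff [255 263  23  16 125] [267. 271.]
```

View pics/fin.png

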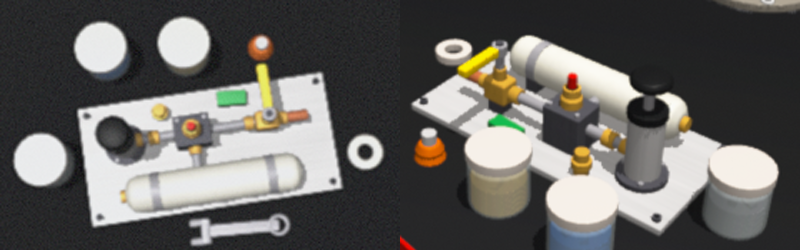

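The lever is square across its pipe, the red pin is out, and the knob is up. The picture differences come only from the lever, the pin, and shadows or the arm, so the loose things haven't moved.

```bash
python3 -c "
from cell import job; print(job.job_done())"
```

```text
the job is handed in; nothing more can be done
None
```

The job is done and handed in after about 20 s of robot time. I pushed the drain cock round to its stop with closed fingers, then gave the pump nine full strokes, letting the knob spring back up each time.

- **Cock:** it measured 1.59 rad in the image both before pumping and after. That is 0.02 rad over the nominal 1.571, which I take as image error. The push ended against the stop at the 12 N limit.
- **Pin:** it reached its full-out height on stroke 5, with its top at image row 241 against 241.3 predicted. My stop test asked for a row slightly higher than that, so strokes 6 to 9 were unneeded. They only went through the relief valve, and the pin did not move further.
- **Knob and loose things:** the knob is fully up. The before-and-after pictures differ only at the lever, the pin, and the arm and its shadows. The jars and other loose things have not moved, and the robot is touching nothing.
- **Failed check:** the first colour mask for the lever in the top view found nothing. I relaxed it and it then worked.

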